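# Put the gel comb away in its sliding-cover case

## Robot

A 6-joint arm with a two-finger parallel gripper is mounted at the origin on the work surface. World frame = base frame: x ahead of the robot, y to its left, z up, the work surface at z = 0. Lengths are in mm, angles in degrees, forces in N, time in s.
With the tool pointing down it reaches from about 300 to 850 mm from the base axis. Payload 4.2 kg.
Tool frame: the origin (TCP) lies on the mounting face of the last link; the fingertips stand 191 mm ahead of it and the grasp point (between the pads) lies 172 mm ahead of it; z points along the fingers, y is the direction in which the jaws open and shut (so a half turn about z gives the same grasp; the last joint's range is limited). The gripper opens to 91 mm and grips with 3 to 60 N. Pads are 32 mm wide; open, the fingers measure 118 mm over their backs; the gripper's body (76 mm by 178 mm) begins 60 mm behind the grasp point.
Start: joints at [72.766, 18.312, 89.639, -0, 72.044, -1.146], TCP at [159.343, 552.479, 404.776] pointing down, gripper open.
Joint ranges: [-177.97, 177.97], [-48.28, 115.42], [12.27, 149.76], [-77.06, 257.06], [2.81, 150.46], [-146.56, 146.56]. Speed limits (degrees/s): [147.25, 147.25, 180, 180, 180, 180].

## Interface

Orientations are given as [roll, pitch, yaw] about the fixed x, y, z axes, in that order (R = Rz(yaw) Ry(pitch) Rx(roll)).
In Python, from workcell import env gives the robot as it stands.
- The arm moves only by the shell command python3 -m handwheel 'ROWS' [FORCE]. ROWS is JSON, a list of rows, each an object with "gripper": the opening in per cent of the stroke, from 0 (shut) to 100 (fully open); "travel": the shift along the tool's x, y, z in m, a list of three; "twist": the turn about the tool's z in rad. In form: [{"gripper": gripper, "travel": [x, y, z], "twist": twist}, ...]. A call has 1 to 5 rows; each row shifts and turns the commanded pose from where the row before left it, along the tool's axes as they then stand; what a row does not reach is not made up. A row lasts 1/12 s, in which the tool goes at most 41.7 mm and 7.16 degrees, less where a joint would pass 70% of its speed; a pose out of reach is approached as far as the arm can. A call with a gripper value outside its range is refused whole. The fingers move at their own pace and stop on an object; FORCE is the grip in N (left out, the last holds). Time passes only in rows, so rows that do not move let the fingers close. It gives the time, the measured TCP pose, the force and the opening at its end, in the units of the state.
- env.state(): the state, without advancing time (a new reading comes with each control period).
- env.grab_frame(name): name is "scene" or "top" or "wrist"; returns a dict with "frame" (384x512x3 uint8, red, green, blue), "intrinsics" (3x3 intrinsics, pixels), "extrinsics" (4x4, takes a point from camera to world coordinates). Camera axes: x right, y down, z forward; pixel columns grow to the right and rows downward; lengths in mm; the calibration is good to about 2 mm. The wrist camera is an equidistant fisheye: a pixel r from the principal point sees the ray r / f radians off the axis. A picture is of the moment at which its call begins. There is no depth.
- env.job_done(): hands the job in, once; it reports no verdict.
Trained networks look in the newest picture that a camera, given by its name, has taken for a name from the list of things; names that differ only in an ending like _2 or _b are one class to them, and where a whole thing is asked for, a point or a joint stands for the part that bears it (a point fixed in the world has none). Each returns a list of dicts, best first, with "confidence" (0 to 1); they miss things now and then, are a little off and sometimes report something else, mostly with a low value. They report only what shows in the picture. A call takes as long as a camera call. They do not tell look-alikes from the thing itself.
- env.trace(camera, thing): "pixels" (384x512 bool, what is visible of it) and "uv" ([column, row] in pixels, amid what is visible of it).
- env.pinpoint(camera, thing): "uv" ([column, row] in pixels: a listed point, or the origin of a listed thing).
The state is a dict: "time_s": time; "qpos": joint angles; "qvel": joint speeds; "effort": joint torques, N m; "ee_pos": TCP position; "ee_rot": TCP orientation; "force": force on the tool from outside, world axes, zero at the start; "torque": the same for the moment, N m; "gripper_width": finger opening in mm.
Only numpy, scipy, OpenCV 4.12 (cv2) and the standard library are available. Lean on these libraries where they do the work, as an engineer would, in place of code of your own. Each camera call takes 0.05 s, during which the arm holds its last target. There are 200 camera calls.

## Task

Put the toothed gel comb away: slide the cover of the grey comb case all the way back, lay the comb flat in the open compartment and let go of it, then slide the cover fully shut over it. Leave the blank comb (the same size, but without teeth) where it lies.

Things in the scene. Friction and masses are not known exactly. Their poses are not given: they have to be found in the camera images.
- case: Grey plastic case, fixed to the bench, 110 mm along x, 230 along y; origin at the centre of its underside, z up. Its -y half is a compartment 100 (x) by 110 mm (y) inside, centred at x 0, y -55 mm; floor at z 4, rim at z 34 mm, walls 5 mm. Its +y half is a closed deck. Guide rails along both long sides rise to z 43 mm. A white cover (cover) slides along y.
- cover (a joint): Cover's travel along the case's +y, m: 0 shut, 0.108 fully back over the deck (end stops); starts shut or up to 30 mm ajar, about 1 N friction, stays where left. White plate 100 x 113 mm, top at z 39 mm of the case; on it an upright grey grip bar, 46 mm along x, 12 thick along y, 24 high (top at z 63 mm), centred at case x 0, y = -30 mm + travel.
- comb: The gel comb to put away: cream plastic, lying flat, 72 mm along x, 32 along y, 12 thick, about 30 g. A back bar 14 mm wide runs along its +y edge; four teeth, 10 mm wide, 18 long, gaps about 10 mm, point to -y. Origin at the centre of its outline on the underside, z up.
- blank: The blank comb, a bystander to leave alone: plain cream plastic plate without teeth, 72 mm along x, 32 along y, 12 thick, lying flat. Origin at the centre of its underside. A narrower cream spacer bar (80 x 14 x 12 mm) lies nearby, also a bystander.
There are look-alikes about, which are no part of the job. What is shaped like the comb but green is not meant.

How it is judged (in metres and radians):
On the way, in this order (a step that is already met when the one before it is completed fails the run):
1. the cover is slid back (at least 85 of its 108 mm) (value of joint cover above 0.085 m), for 0.1 s.
2. the comb lies flat and released in the open compartment (x of comb in the frame of case between -0.045 and 0.045 m and y of comb in the frame of case between -0.105 and -0.005 m and z of comb in the frame of case below 0.022 m and (angle between comb's own z axis and vertical below 0.2 rad or angle between comb's own z axis and vertical above 2.94 rad) and contact force between the fingers and comb below 0.1 N), for 0.2 s.
At the end, for the whole second after the job is handed in: The cover is shut to within 10 mm, the comb lies flat (within about 11 degrees) and at rest on the floor of the compartment beneath it, and the blank comb is within 30 mm of where it started (value of joint cover below 0.01 m and x of comb in the frame of case between -0.045 and 0.045 m and y of comb in the frame of case between -0.105 and -0.005 m and z of comb in the frame of case below 0.022 m and (angle between comb's own z axis and vertical below 0.2 rad or angle between comb's own z axis and vertical above 2.94 rad) and linear speed of comb below 0.02 m/s and distance of blank from where it was at the start of the episode below 0.03 m); the robot touches nothing.
It fails at once if the blank comb is moved (more than 30 mm) (distance of blank from where it was at the start of the episode above 0.03 m).
It also fails if it takes over 64 s, if anything falls off the work surface, if the arm or the gripper's body presses on something with over 40 N, if the wrist force passes 120 N, or if a joint passes its speed limit or range.

## Working session

There is one attempt and no reset: what is moved stays moved. The work goes in short steps, Python scripts to look and compute and a shell command to move; the robot and the scene stay as the last step left them, time stands still between calls to the robot, and variables do not carry over. Pictures are saved under pics/ and viewed, about 8 in all and at most 12, crops included, and the job is handed in when it is done.

```bash
mkdir -p pics; cat > h.py <<'E'
import numpy as np, cv2
from workcell import env
def ray(cam,uv,d):
    K=np.array(d['intrinsics']);T=np.array(d['extrinsics'])
    a=np.array([(uv[0]-K[0,2])/K[0,0],(uv[1]-K[1,2])/K[1,1]])
    if cam=='wrist':
        r=np.linalg.norm(a); v=np.array([*(a/max(r,1e-9)*np.sin(r)),np.cos(r)])
    else: v=np.array([*a,1.])
    return T[:3,3],T[:3,:3]@v
def at(cam,uv,d,z):
    o,v=ray(cam,uv,d); return o+v*(z-o[2])/v[2]
def save(d,name,scale=1,crop=None):
    im=cv2.cvtColor(d['frame'],cv2.COLOR_RGB2BGR)
    if crop: im=im[crop[1]:crop[3],crop[0]:crop[2]]
    cv2.imwrite('pics/'+name,cv2.resize(im,None,fx=scale,fy=scale,interpolation=cv2.INTER_CUBIC))
E
python3 - <<'E'
from h import *
print(env.state())
for c in ['top','scene']:
    d=env.grab_frame(c); save(d,c+'0.png',1.5)
    print(c,np.round(d['extrinsics'],2).tolist(),np.round(d['intrinsics'],1).tolist())
    for t,z in [('case',0),('cover',39),('comb',12),('blank',12)]:
        for r in env.trace(c,t)[:4]:
            ys,xs=np.where(r['pixels'])
            if len(xs)==0: continue
            q=cv2.minAreaRect(np.c_[xs,ys].astype(np.float32))
            P=np.array([at(c,p,d,z)[:2] for p in cv2.boxPoints(q)])
            print(t,round(r['confidence'],2),np.round(r['uv']),len(xs),'ctr',P.mean(0).round(),'box',P.round().tolist())
        for r in env.pinpoint(c,t)[:4]: print('  pin',t,round(r['confidence'],2),np.round(r['uv'],1),at(c,r['uv'],d,0).round(1))
E
```

```text
{'time_s': 0.0, 'qpos': array([ 7.27659831e+01,  1.83516605e+01,  8.97067894e+01, -1.40780323e-03,
        7.20417873e+01, -1.14562669e+00]), 'qvel': array([ 0.02348552, -0.03793606, -0.04243054,  0.05972541, -0.01239045,
        0.00630919]), 'effort': array([ 1.38530289e-03, -4.12476289e+01, -2.31965178e+01,  7.27747497e-02,
        4.56528284e-02, -1.47211172e-04]), 'ee_pos': array([159.29512621, 552.32376439, 403.91718021]), 'ee_rot': array([-1.79899756e+02, -6.65915568e-04,  1.63912044e+02]), 'force': array([ 0.21959531,  0.20646994, -0.09728781]), 'torque': array([-0.03691831, -0.00086134,  0.01323556]), 'gripper_width': 91.03863700499342}
top [[-0.02, -1.0, 0.05, 474.27], [-1.0, 0.02, -0.01, -74.74], [0.01, -0.05, -1.0, 786.15], [0.0, 0.0, 0.0, 1.0]] [[381.7, 0.0, 254.2], [0.0, 381.7, 191.3], [0.0, 0.0, 1.0]]
case 0.56 [121. 167.] 7164 ctr [568. 199.] box [[574.0, 340.0], [677.0, 110.0], [561.0, 59.0], [460.0, 287.0]]
  pin case 0.71 [124.  167.9] [564.5 187.8   0. ]
cover 0.68 [135. 156.] 2745 ctr [582. 153.] box [[603.0, 224.0], [649.0, 121.0], [561.0, 81.0], [516.0, 184.0]]Traceback (most recent call last):
  File "<stdin>", line 13, in <module>
ValueError: it knows: blank, case, comb
```

View pics/top0.png

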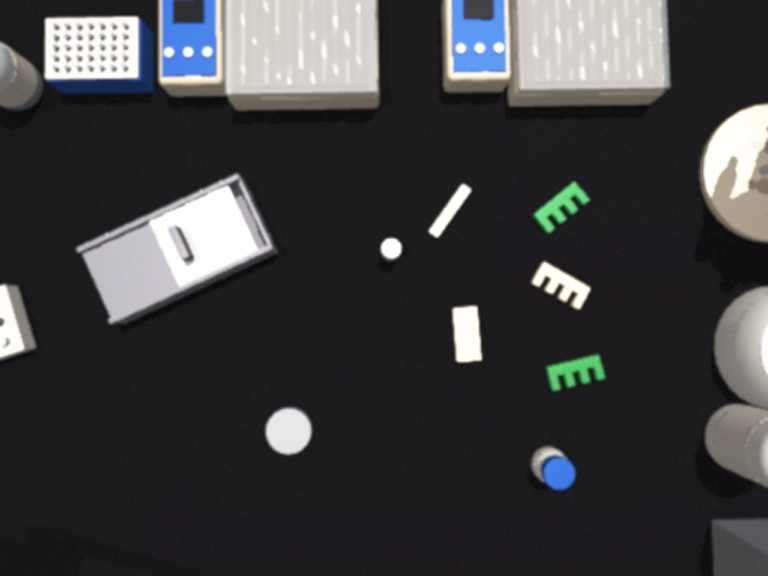

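The top view shows the case at about (117,166) px in raw pixels, with its compartment end to the right, slightly ajar. The cream toothed comb is at (374,190), with its teeth down and to the left. The blank is at (311,223), and green look-alikes lie above and below the comb.

```bash
python3 - <<'E'
from h import *
c='top'; d=env.grab_frame(c)
for r in env.trace(c,'comb')[:4]: print('comb',round(r['confidence'],2),np.round(r['uv']),r['pixels'].sum())
for t in ['comb','case']:
  for r in env.pinpoint(c,t)[:4]: print('  pin',t,round(r['confidence'],2),np.round(r['uv'],1),at(c,r['uv'],d,0).round(1))
f=d['frame'].astype(int)
def rect(m,z,n):
    k,l,s,ce=cv2.connectedComponentsWithStats(m.astype(np.uint8))
    i=1+np.argmax(s[1:,4]); ys,xs=np.where(l==i)
    P=np.array([at(c,p,d,z)[:2] for p in np.c_[xs,ys]],np.float32)
    q=cv2.minAreaRect(P); print(n,'ctr',np.round(q[0],1),'size',np.round(q[1],1),'ang',round(q[2],1),'mean',P.mean(0).round(1)); print(cv2.boxPoints(q).round().tolist())
def sub(x0,y0,x1,y1):
    m=np.zeros(f.shape[:2],bool); m[y0:y1,x0:x1]=True; return m
br=f.min(2)>110
rect(br&sub(345,168,402,212),12,'comb')
rect(br&sub(295,195,328,250),12,'blank')
rect((f.min(2)>200)&sub(40,105,190,220),39,'cover')
rect((f.max(2)>60)&sub(40,110,190,220),43,'case@43')
save(d,'case.png',5,(45,105,195,222)); 
E
```

```text
comb 0.72 [373. 136.] 479
comb 0.59 [381. 246.] 548
  pin comb 0.94 [374.  189.3] [ 510.8 -327.6    0. ]
  pin comb 0.86 [380.5 248.2] [ 389.6 -336.9    0. ]
  pin comb 0.67 [373.  138.4] [ 616.7 -329.1    0. ]
  pin case 0.93 [125.7 168.1] [564.  184.3   0. ]
comb ctr [ 509.3 -323.1] size [75.8 35.4] ang 59.0 mean [ 510.6 -323.9]
[[475.0, -347.0], [505.0, -365.0], [544.0, -300.0], [514.0, -282.0]]
blank ctr [ 445.5 -193.9] size [75.1 35.2] ang 3.2 mean [ 445.5 -193.8]
[[407.0, -178.0], [409.0, -214.0], [484.0, -209.0], [482.0, -174.0]]
cover ctr [583.1 147.3] size [ 99.7 134.4] ang 24.0 mean [580.5 150.7]
[[510.0, 188.0], [565.0, 66.0], [656.0, 106.0], [601.0, 229.0]]
case@43 ctr [563.7 187.2] size [118.6 237.5] ang 24.1 mean [564.9 186.4]
[[461.0, 271.0], [558.0, 55.0], [666.0, 103.0], [569.0, 320.0]]
```

View pics/case.png

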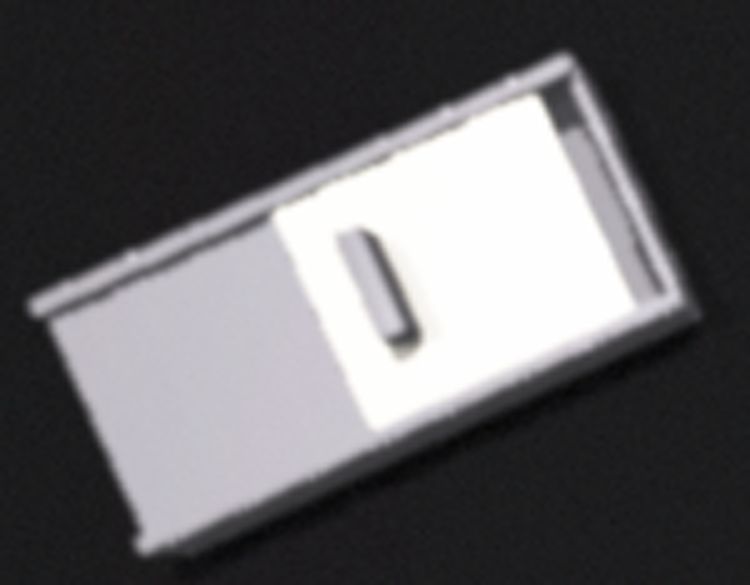

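Case yaw is about 24.1° with its origin near (565,190). The grip bar is at about crop (372,285). I'll work out the offsets in the tool axes.

```bash
cat >> h.py <<'E'
TH=np.radians(24.1); EX=np.array([np.cos(TH),np.sin(TH)]); EY=np.array([-np.sin(TH),np.cos(TH)])
def togo(x,y,z,ydir):
    s=env.state(); yaw=np.radians(s['ee_rot'][2]); p=s['ee_pos']
    tx=np.array([np.cos(yaw),np.sin(yaw)]); ty=np.array([np.sin(yaw),-np.cos(yaw)])
    D=np.array([x,y])-p[:2]; cur=np.degrees(np.arctan2(ty[1],ty[0]))
    dw=(ydir-cur+180)%360-180
    print('t',round(s['time_s'],2),'pos',p.round(1),'rot',s['ee_rot'].round(1),'q',s['qpos'].round(0),'F',s['force'].round(1),'w',round(s['gripper_width'],1))
    print('  travel mm',round(D@tx,1),round(D@ty,1),round(p[2]-z,1),'twist rad',round(-np.radians(dw),3))
E
python3 - <<'E'
from h import *
c='top'; d=env.grab_frame(c)
b=at(c,(119.4,162),d,63); print('bar',b)
o=np.array([565.,190]); print('case coords',(b[:2]-o)@EX,(b[:2]-o)@EY)
for uv,z in [((570,58),43),((35,308),43),((148,548),43),((678,295),43),((545,97),39),((640,305),39),((372,430),39),((275,210),39)]:
    p=at(c,(uv[0]/5+44.6,uv[1]/5+104.6),d,z)[:2]; print(uv,p.round(1),((p-o)@EX).round(1),((p-o)@EY).round(1))
togo(b[0],b[1],330,-65.9)
d=env.grab_frame('scene'); save(d,'scene.png',1.5)
E
```

```text
bar [568.65561648 175.42612245  63.        ]
case coords -2.6139864647017337 -14.796233087092483
(570, 58) [660.3 105.3] 52.4 -116.2
(35, 308) [565.4 314.2] 51.1 113.2
(148, 548) [471.2 270. ] -53.0 111.3
(678, 295) [566.   63.8] -50.6 -115.6
(545, 97) [645.9 116.2] 43.8 -100.4
(640, 305) [562.8  79.5] -47.1 -100.0
(372, 430) [515.6 184.6] -47.3 15.3
(275, 210) [602.9 222.5] 47.9 14.2
t 0.45 pos [159.3 552.5 404.7] rot [-180.     0.   163.9] q [73. 18. 90. -0. 72. -1.] F [-0.   0.2  0.3] w 91.5
  travel mm -497.8 -248.9 74.7 twist rad 2.44
```

View pics/scene.png

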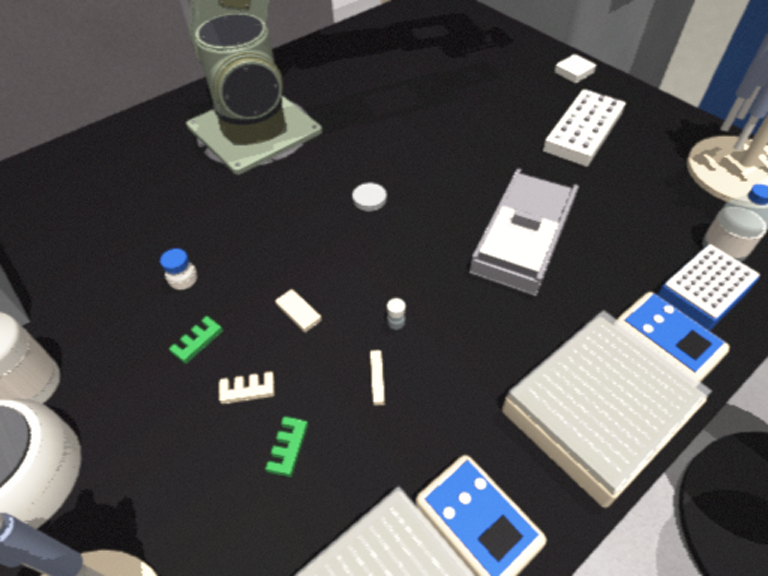

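The scene camera shows only low objects around the case, with a clear path to it. I'm moving above the grip bar and turning the tool.

```bash
for i in 1; do
python3 -m handwheel '[{"gripper":100,"travel":[-0.033,-0.0165,0.004],"twist":0},{"gripper":100,"travel":[-0.033,-0.0165,0.004],"twist":0},{"gripper":100,"travel":[-0.033,-0.0165,0.004],"twist":0},{"gripper":100,"travel":[-0.033,-0.0165,0.004],"twist":0},{"gripper":100,"travel":[-0.033,-0.0165,0.004],"twist":0}]' 20
python3 -m handwheel '[{"gripper":50,"travel":[-0.033,-0.0165,0.004],"twist":0},{"gripper":50,"travel":[-0.033,-0.0165,0.004],"twist":0},{"gripper":50,"travel":[-0.033,-0.0165,0.004],"twist":0},{"gripper":50,"travel":[-0.033,-0.0165,0.004],"twist":0},{"gripper":50,"travel":[-0.033,-0.0165,0.004],"twist":0}]'
python3 -m handwheel '[{"gripper":50,"travel":[-0.033,-0.0165,0.004],"twist":0},{"gripper":50,"travel":[-0.033,-0.0165,0.004],"twist":0},{"gripper":50,"travel":[-0.033,-0.0165,0.004],"twist":0},{"gripper":50,"travel":[-0.033,-0.0165,0.004],"twist":0},{"gripper":50,"travel":[-0.033,-0.0165,0.004],"twist":0}]'
python3 -m handwheel '[{"gripper":50,"travel":[0,0,0],"twist":0.122},{"gripper":50,"travel":[0,0,0],"twist":0.122},{"gripper":50,"travel":[0,0,0],"twist":0.122},{"gripper":50,"travel":[0,0,0],"twist":0.122},{"gripper":50,"travel":[0,0,0],"twist":0.122}]'
python3 -m handwheel '[{"gripper":50,"travel":[0,0,0],"twist":0.122},{"gripper":50,"travel":[0,0,0],"twist":0.122},{"gripper":50,"travel":[0,0,0],"twist":0.122},{"gripper":50,"travel":[0,0,0],"twist":0.122},{"gripper":50,"travel":[0,0,0],"twist":0.122}]'
python3 -m handwheel '[{"gripper":50,"travel":[0,0,0],"twist":0.122},{"gripper":50,"travel":[0,0,0],"twist":0.122},{"gripper":50,"travel":[0,0,0],"twist":0.122},{"gripper":50,"travel":[0,0,0],"twist":0.122},{"gripper":50,"travel":[0,0,0],"twist":0.122}]'
python3 -m handwheel '[{"gripper":50,"travel":[0,0,0],"twist":0.122},{"gripper":50,"travel":[0,0,0],"twist":0.122},{"gripper":50,"travel":[0,0,0],"twist":0.122},{"gripper":50,"travel":[0,0,0],"twist":0.122},{"gripper":50,"travel":[0,0,0],"twist":0.122}]'
done
python3 - <<'E'
from h import *
togo(570,176,240,-65.9)
E
```

```text
time_s: 0.92
ee_pos: [295.9, 426.2, 384.8]
ee_rot: [180.0, 0.0, 163.9]
force: [0.7, 0.6, 0.9]
gripper_width: 90.9
time_s: 1.33
ee_pos: [431.7, 301.0, 364.8]
ee_rot: [180.0, 0.0, 163.9]
force: [0.8, 0.4, 0.2]
gripper_width: 60.6
time_s: 1.75
ee_pos: [567.5, 176.0, 344.7]
ee_rot: [180.0, 0.0, 163.9]
force: [0.6, 0.5, 0.9]
gripper_width: 45.5
time_s: 2.17
ee_pos: [566.5, 177.3, 344.7]
ee_rot: [-180.0, -0.0, 128.6]
force: [0.9, 0.4, 0.1]
gripper_width: 45.5
time_s: 2.58
ee_pos: [566.4, 177.5, 344.8]
ee_rot: [180.0, -0.0, 93.7]
force: [0.3, 0.1, -0.9]
gripper_width: 45.4
time_s: 3.0
ee_pos: [566.4, 177.5, 344.8]
ee_rot: [180.0, -0.0, 58.7]
force: [0.4, 0.8, 0.0]
gripper_width: 45.1
time_s: 3.42
ee_pos: [566.4, 177.5, 344.8]
ee_rot: [-180.0, -0.0, 23.8]
force: [-1.0, 0.5, -0.2]
gripper_width: 45.8
t 3.42 pos [566.4 177.5 344.8] rot [-180.    -0.    23.8] q [16. 22. 92.  0. 65. 83.] F [-1.   0.5 -0.2] w 45.8
  travel mm 2.7 2.8 104.8 twist rad -0.006
```

```bash
python3 - <<'E'
from h import *
d=env.grab_frame('wrist'); save(d,'w1.png',1.5); T=np.array(d['extrinsics']);print(T.round(2).tolist(),np.round(d['intrinsics'],1).tolist())
E
```

```text
[[0.4, -0.89, -0.22, 628.8], [-0.92, -0.39, -0.1, 206.93], [0.0, 0.24, -0.97, 324.38], [0.0, 0.0, 0.0, 1.0]] [[297.3, 0.0, 254.2], [0.0, 297.3, 192.3], [0.0, 0.0, 1.0]]
```

View pics/w1.png

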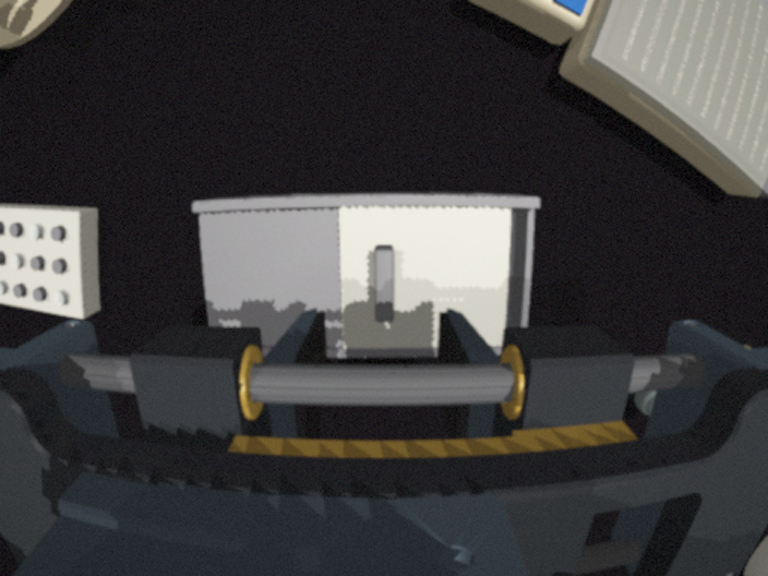

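The wrist view shows the bar upright, with its centre at column 384 (bar spans 375–394) midway between the fingers and parallel to them. I'm descending to straddle it and then pushing it back.

```bash

python3 -m handwheel '[{"gripper":50,"travel":[0.003,0.002,0.022],"twist":0},{"gripper":50,"travel":[0,0,0.022],"twist":0},{"gripper":50,"travel":[0,0,0.022],"twist":0},{"gripper":50,"travel":[0,0,0.021],"twist":0},{"gripper":50,"travel":[0,0,0.020],"twist":0}]'
python3 -m handwheel '[{"gripper":25,"travel":[0,0,0],"twist":0},{"gripper":25,"travel":[0,0,0],"twist":0},{"gripper":25,"travel":[0,0,0],"twist":0},{"gripper":25,"travel":[0,0,0],"twist":0},{"gripper":25,"travel":[0,0,0],"twist":0}]'
python3 -m handwheel '[{"gripper":25,"travel":[0,-0.01,0],"twist":0},{"gripper":25,"travel":[0,-0.01,0],"twist":0},{"gripper":25,"travel":[0,-0.01,0],"twist":0},{"gripper":25,"travel":[0,-0.01,0],"twist":0},{"gripper":25,"travel":[0,-0.01,0],"twist":0}]'
python3 - <<'E'
from h import *
p=np.array([565.7,188.3])+77.4*EY
togo(*p,238,-65.9)
d=env.grab_frame('top'); save(d,'t2.png',4,(45,105,195,222)); 
E
```

```text
time_s: 3.88
ee_pos: [569.8, 176.9, 236.7]
ee_rot: [-180.0, 0.0, 24.3]
force: [-0.0, -0.2, 0.1]
gripper_width: 45.6
time_s: 4.3
ee_pos: [570.4, 177.1, 239.3]
ee_rot: [180.0, -0.2, 24.1]
force: [-1.1, 0.5, 0.3]
gripper_width: 23.1
time_s: 4.72
ee_pos: [549.0, 223.8, 238.0]
ee_rot: [180.0, -0.0, 24.2]
force: [1.4, -2.0, 1.2]
gripper_width: 22.6
t 4.72 pos [549.  223.8 238. ] rot [180.   -0.   24.2] q [ 21.  28. 100.  -0.  52.  87.] F [ 1.4 -2.   1.2] w 22.6
  travel mm 0.8 -38.1 -0.0 twist rad 0.001
```

View pics/t2.png

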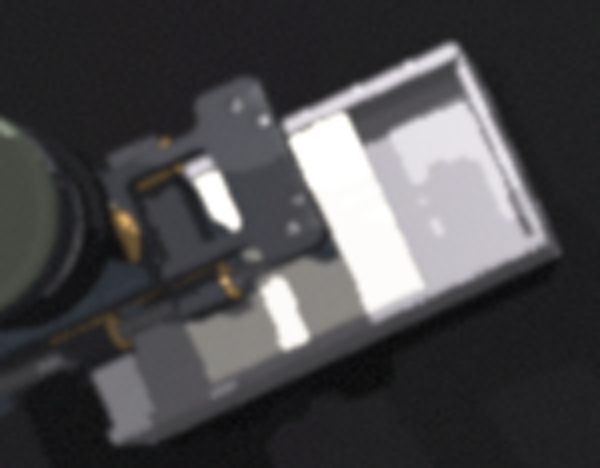

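The cover is following, with the compartment about half open and about 2.4 N on the wrist. I'm pushing on towards the stop.

```bash

python3 -m handwheel '[{"gripper":25,"travel":[0,-0.01,0],"twist":0},{"gripper":25,"travel":[0,-0.01,0],"twist":0},{"gripper":25,"travel":[0,-0.01,0],"twist":0},{"gripper":25,"travel":[0,-0.005,0],"twist":0},{"gripper":25,"travel":[0,-0.003,0],"twist":0}]'
python3 -m handwheel '[{"gripper":25,"travel":[0,-0.002,0],"twist":0},{"gripper":25,"travel":[0,-0.002,0],"twist":0},{"gripper":25,"travel":[0,0,0],"twist":0},{"gripper":25,"travel":[0,0,0],"twist":0}]'
python3 - <<'E'
from h import *
s=env.state(); r=s['ee_pos'][:2]-np.array([565.7,188.3]); print(r@EX,r@EY,s['force'])
E
```

```text
time_s: 5.18
ee_pos: [533.5, 258.1, 237.6]
ee_rot: [-180.0, 0.0, 24.2]
force: [-0.1, -1.7, 0.8]
gripper_width: 22.6
time_s: 5.52
ee_pos: [532.4, 260.9, 237.7]
ee_rot: [-180.0, -0.0, 24.1]
force: [-0.1, -0.8, 1.0]
gripper_width: 22.7
-0.8121164066257328 79.84595387721797 [-0.07813447 -0.8372284   1.0233106 ]
```

```bash

python3 -m handwheel '[{"gripper":35,"travel":[0,0.004,0],"twist":0},{"gripper":35,"travel":[0,0,-0.02],"twist":0},{"gripper":35,"travel":[0,0,-0.02],"twist":0},{"gripper":35,"travel":[0,0,-0.03],"twist":0},{"gripper":60,"travel":[0,0,-0.03],"twist":0}]'
python3 - <<'E'
from h import *
togo(509.5,-323.5,300,-31)
E
```

```text
time_s: 5.93
ee_pos: [534.0, 256.6, 338.1]
ee_rot: [-180.0, 0.1, 24.1]
force: [1.0, -0.1, 0.2]
gripper_width: 36.0
t 5.93 pos [534.  256.6 338.1] rot [-1.80e+02  1.00e-01  2.41e+01] q [25. 23. 93.  0. 64. 90.] F [ 1.  -0.1  0.2] w 36.0
  travel mm -258.9 519.7 38.1 twist rad -0.61
```

```bash

python3 -m handwheel '[{"gripper":60,"travel":[-0.0173,0.0346,0.001],"twist":0},{"gripper":60,"travel":[-0.0173,0.0346,0.001],"twist":0},{"gripper":60,"travel":[-0.0173,0.0346,0.001],"twist":0},{"gripper":60,"travel":[-0.0173,0.0346,0.001],"twist":0},{"gripper":60,"travel":[-0.0173,0.0346,0.001],"twist":0}]'
python3 -m handwheel '[{"gripper":60,"travel":[-0.0173,0.0346,0.001],"twist":0},{"gripper":60,"travel":[-0.0173,0.0346,0.001],"twist":0},{"gripper":60,"travel":[-0.0173,0.0346,0.001],"twist":0},{"gripper":60,"travel":[-0.0173,0.0346,0.001],"twist":0},{"gripper":60,"travel":[-0.0173,0.0346,0.001],"twist":0}]'
python3 -m handwheel '[{"gripper":60,"travel":[-0.0173,0.0346,0.001],"twist":0},{"gripper":60,"travel":[-0.0173,0.0346,0.001],"twist":0},{"gripper":60,"travel":[-0.0173,0.0346,0.001],"twist":0},{"gripper":60,"travel":[-0.0173,0.0346,0.001],"twist":0},{"gripper":60,"travel":[-0.0173,0.0346,0.001],"twist":0}]'
python3 -m handwheel '[{"gripper":60,"travel":[0,0,0],"twist":-0.122},{"gripper":60,"travel":[0,0,0],"twist":-0.122},{"gripper":60,"travel":[0,0,0],"twist":-0.122},{"gripper":60,"travel":[0,0,0],"twist":-0.122},{"gripper":60,"travel":[0,0,0],"twist":-0.122}]'
python3 - <<'E'
from h import *
togo(509.5,-323.5,194,-31)
d=env.grab_frame('top'); f=d['frame'].astype(int); 
save(d,'t3.png',1.5)
d=env.grab_frame('wrist'); save(d,'w3.png',1.5)
for r in env.pinpoint('wrist','comb')[:3]: print(r['confidence'],r['uv'],at('wrist',r['uv'],d,0))
for r in env.trace('wrist','comb')[:3]:
  ys,xs=np.where(r['pixels']); P=np.array([at('wrist',p,d,12)[:2] for p in np.c_[xs,ys]],np.float32)
  print(r['confidence'],r['uv'],cv2.minAreaRect(P))
E
```

```text
time_s: 6.35
ee_pos: [525.3, 62.0, 332.9]
ee_rot: [180.0, -0.0, 24.1]
force: [-0.9, -0.1, -0.8]
gripper_width: 55.0
time_s: 6.77
ee_pos: [516.8, -131.5, 327.8]
ee_rot: [180.0, -0.0, 24.1]
force: [0.6, 0.4, 0.7]
gripper_width: 54.8
time_s: 7.18
ee_pos: [508.3, -324.9, 322.7]
ee_rot: [-180.0, -0.0, 24.1]
force: [0.6, -0.7, 0.2]
gripper_width: 54.8
time_s: 7.6
ee_pos: [508.7, -323.2, 322.5]
ee_rot: [-180.0, -0.0, 59.3]
force: [-0.2, -0.4, -1.0]
gripper_width: 54.5
t 7.6 pos [ 508.7 -323.2  322.5] rot [-180.    -0.    59.3] q [-34.  24.  93.   0.  63.  -3.] F [-0.2 -0.4 -1. ] w 54.5
  travel mm 0.1 0.8 128.5 twist rad 0.006
0.88 [342.3, 139.9] [ 612.52115844 -326.13184113    0.        ]
0.84 [255.7, 189.6] [ 507.50230474 -326.45608122    0.        ]
0.55 [170.5, 248.5] [ 388.22696308 -336.85262393    0.        ]
0.79 [258.9, 189.7] ((510.19720458984375, -322.02276611328125), (73.68135833740234, 32.52404022216797), 60.3331298828125)
0.74 [345.6, 135.5] ((616.1255493164062, -325.36492919921875), (32.572689056396484, 74.27217102050781), 38.8947868347168)
```

View pics/t3.png

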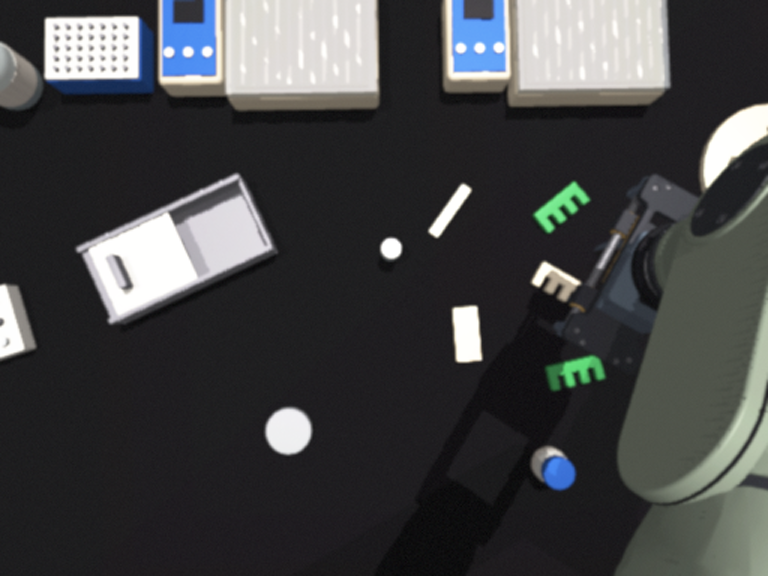

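View pics/w3.png

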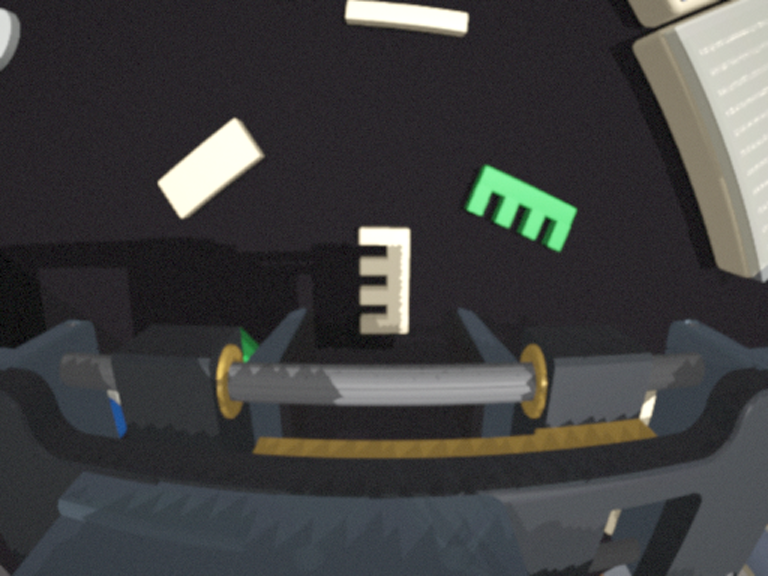

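The top view shows the cover fully back over the deck and the compartment open. In the wrist view the cream comb (384,280) sits squarely between the fingers. I'm descending to grip it.

```bash

python3 -m handwheel '[{"gripper":60,"travel":[0.0015,0,0.03],"twist":0},{"gripper":60,"travel":[0,0,0.03],"twist":0},{"gripper":60,"travel":[0,0,0.03],"twist":0},{"gripper":60,"travel":[0,0,0.025],"twist":0},{"gripper":60,"travel":[0,0,0.012],"twist":0}]'
python3 -m handwheel '[{"gripper":20,"travel":[0,0,0],"twist":0},{"gripper":20,"travel":[0,0,0],"twist":0},{"gripper":20,"travel":[0,0,0],"twist":0},{"gripper":20,"travel":[0,0,0],"twist":0},{"gripper":20,"travel":[0,0,0],"twist":0}]' 12
python3 -m handwheel '[{"gripper":20,"travel":[0,0,0],"twist":0},{"gripper":20,"travel":[0,0,-0.005],"twist":0},{"gripper":20,"travel":[0,0,-0.01],"twist":0},{"gripper":20,"travel":[0,0,-0.025],"twist":0},{"gripper":20,"travel":[0,0,-0.03],"twist":0}]'
python3 -m handwheel '[{"gripper":20,"travel":[0,0,-0.03],"twist":0.122},{"gripper":20,"travel":[0,0,-0.03],"twist":0.122},{"gripper":20,"travel":[0,0,0],"twist":0.122},{"gripper":20,"travel":[0,0,0],"twist":0.122},{"gripper":20,"travel":[0,0,0],"twist":0.122}]'
python3 - <<'E'
from h import *
p=np.array([565.7,188.3])-56*EY
togo(*p,199,-65.9)
E
```

```text
time_s: 8.22
ee_pos: [508.8, -320.6, 192.4]
ee_rot: [-179.7, -0.0, 58.9]
force: [-0.7, 0.1, 0.1]
gripper_width: 54.8
time_s: 8.63
ee_pos: [510.1, -321.3, 196.7]
ee_rot: [179.9, -0.0, 59.0]
force: [-0.2, 0.4, 0.8]
gripper_width: 31.9
time_s: 9.05
ee_pos: [509.3, -320.8, 265.6]
ee_rot: [-179.8, -0.0, 59.1]
force: [0.0, -0.6, -1.0]
gripper_width: 32.0
time_s: 9.47
ee_pos: [509.7, -321.1, 327.7]
ee_rot: [179.9, -0.1, 23.8]
force: [0.4, 1.0, 0.7]
gripper_width: 31.8
t 9.47 pos [ 509.7 -321.1  327.7] rot [ 1.799e+02 -1.000e-01  2.380e+01] q [-33.  24.  93.   0.  63.  33.] F [0.4 1.  0.7] w 31.8
  travel mm 256.8 -387.7 128.7 twist rad -0.006
```

The comb is held (31.8 mm opening). I'm carrying it over to the case.

```bash

python3 -m handwheel '[{"gripper":20,"travel":[0.0171,-0.0258,0],"twist":0},{"gripper":20,"travel":[0.0171,-0.0258,0],"twist":0},{"gripper":20,"travel":[0.0171,-0.0258,0],"twist":0},{"gripper":20,"travel":[0.0171,-0.0258,0],"twist":0},{"gripper":20,"travel":[0.0171,-0.0258,0],"twist":0}]'
python3 -m handwheel '[{"gripper":20,"travel":[0.0171,-0.0258,0],"twist":0},{"gripper":20,"travel":[0.0171,-0.0258,0],"twist":0},{"gripper":20,"travel":[0.0171,-0.0258,0],"twist":0},{"gripper":20,"travel":[0.0171,-0.0258,0],"twist":0},{"gripper":20,"travel":[0.0171,-0.0258,0],"twist":0}]'
python3 -m handwheel '[{"gripper":20,"travel":[0.0171,-0.0258,0],"twist":0},{"gripper":20,"travel":[0.0171,-0.0258,0],"twist":0},{"gripper":20,"travel":[0.0171,-0.0258,0],"twist":0},{"gripper":20,"travel":[0.0171,-0.0258,0],"twist":0},{"gripper":20,"travel":[0.0171,-0.0258,0],"twist":0}]'
python3 -m handwheel '[{"gripper":20,"travel":[0,0,0.02],"twist":0},{"gripper":20,"travel":[0,0,0.02],"twist":0},{"gripper":20,"travel":[0,0,0.02],"twist":0}]'
python3 - <<'E'
from h import *
p=np.array([565.7,188.3])-56*EY
togo(*p,201,-65.9)
d=env.grab_frame('wrist'); save(d,'w4.png',1.5)
E
```

```text
time_s: 9.88
ee_pos: [535.1, -167.2, 326.7]
ee_rot: [180.0, -0.0, 24.1]
force: [0.5, -0.6, -0.4]
gripper_width: 31.9
time_s: 10.3
ee_pos: [560.4, -14.3, 326.9]
ee_rot: [180.0, -0.1, 24.1]
force: [0.7, 0.2, -0.8]
gripper_width: 31.9
time_s: 10.72
ee_pos: [585.8, 138.3, 326.8]
ee_rot: [180.0, -0.1, 24.1]
force: [0.2, -0.2, 1.0]
gripper_width: 31.6
time_s: 10.97
ee_pos: [585.9, 137.8, 266.3]
ee_rot: [180.0, -0.1, 24.2]
force: [0.5, -1.7, -0.5]
gripper_width: 32.1
t 10.97 pos [585.9 137.8 266.3] rot [ 1.80e+02 -1.00e-01  2.42e+01] q [12. 27. 97.  0. 56. 78.] F [ 0.5 -1.7 -0.5] w 32.1
  travel mm 2.2 1.6 65.3 twist rad 0.002
```

View pics/w4.png

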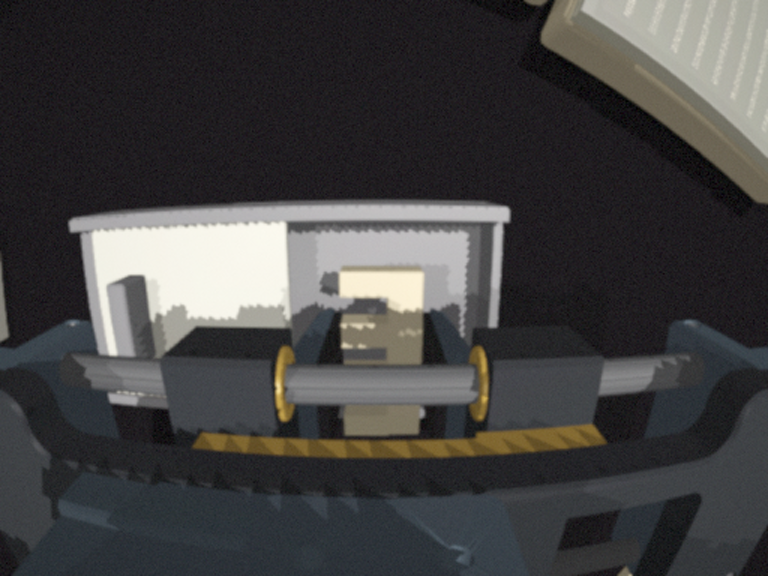

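The comb is held flat and square over the open compartment, with clearance all round. I'm lowering and releasing it.

```bash

python3 -m handwheel '[{"gripper":20,"travel":[0.002,0.001,0.02],"twist":0},{"gripper":20,"travel":[0,0,0.02],"twist":0},{"gripper":20,"travel":[0,0,0.016],"twist":0},{"gripper":20,"travel":[0,0,0.006],"twist":0},{"gripper":20,"travel":[0,0,0.003],"twist":0}]'
python3 -m handwheel '[{"gripper":20,"travel":[0,0,0],"twist":0},{"gripper":20,"travel":[0,0,0],"twist":0},{"gripper":50,"travel":[0,0,0],"twist":0},{"gripper":50,"travel":[0,0,0],"twist":0},{"gripper":50,"travel":[0,0,0],"twist":0}]'
python3 -m handwheel '[{"gripper":50,"travel":[0,0,0],"twist":0},{"gripper":50,"travel":[0,0,0],"twist":0},{"gripper":50,"travel":[0,0,0],"twist":0},{"gripper":50,"travel":[0,0,0],"twist":0},{"gripper":50,"travel":[0,0,-0.01],"twist":0}]'
python3 -m handwheel '[{"gripper":50,"travel":[0,0,-0.03],"twist":0},{"gripper":50,"travel":[0,0,-0.03],"twist":0},{"gripper":50,"travel":[0,0,-0.03],"twist":0},{"gripper":50,"travel":[0,0,-0.03],"twist":0},{"gripper":50,"travel":[0,0,0],"twist":0}]'
python3 - <<'E'
from h import *
p=np.array([565.7,188.3])+74*EY
togo(*p,238,-65.9)
d=env.grab_frame('wrist'); save(d,'w5.png',1.5)
E
```

```text
time_s: 11.43
ee_pos: [588.1, 136.6, 200.7]
ee_rot: [-180.0, 0.1, 24.1]
force: [0.0, 0.4, 2.2]
gripper_width: 31.8
time_s: 11.85
ee_pos: [588.4, 136.8, 201.5]
ee_rot: [180.0, -0.1, 24.1]
force: [0.8, -0.4, -0.1]
gripper_width: 44.8
time_s: 12.27
ee_pos: [587.4, 136.6, 209.3]
ee_rot: [-179.9, 0.2, 24.1]
force: [-0.5, -0.8, -0.2]
gripper_width: 45.7
time_s: 12.68
ee_pos: [589.6, 137.0, 338.3]
ee_rot: [179.8, -0.8, 24.1]
force: [1.0, -0.3, 0.1]
gripper_width: 45.5
t 12.68 pos [589.6 137.  338.3] rot [179.8  -0.8  24.1] q [12. 24. 92.  0. 64. 78.] F [ 1.  -0.3  0.1] w 45.5
  travel mm -0.8 -130.5 100.3 twist rad 0.0
```

View pics/w5.png

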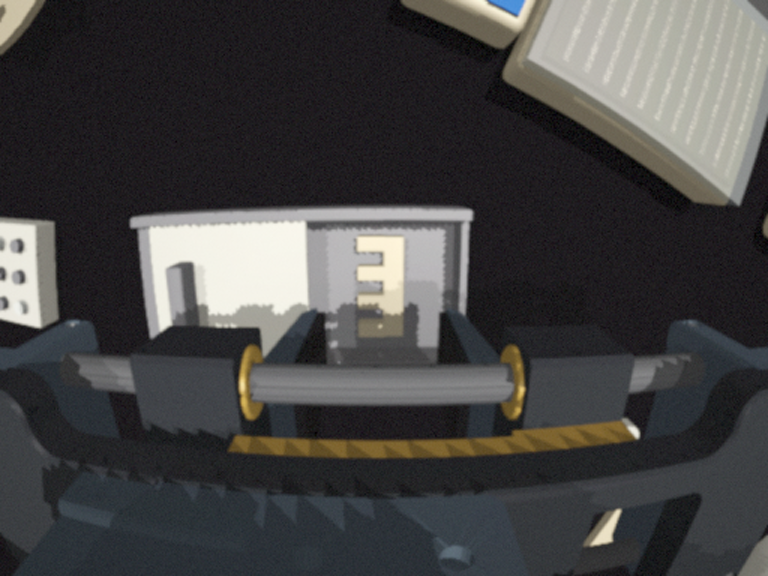

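The comb lies flat in the compartment, clear of the walls. Now I'm going back to the bar to straddle it and push the cover shut.

```bash

python3 -m handwheel '[{"gripper":50,"travel":[0,-0.03,0],"twist":0},{"gripper":50,"travel":[0,-0.03,0],"twist":0},{"gripper":50,"travel":[0,-0.03,0],"twist":0},{"gripper":50,"travel":[0,-0.03,0],"twist":0},{"gripper":50,"travel":[0,-0.01,0],"twist":0}]'
python3 -m handwheel '[{"gripper":50,"travel":[0,0,0.025],"twist":0},{"gripper":50,"travel":[0,0,0.025],"twist":0},{"gripper":50,"travel":[0,0,0.025],"twist":0},{"gripper":50,"travel":[0,0,0.02],"twist":0},{"gripper":50,"travel":[0,0,0.005],"twist":0}]'
python3 -m handwheel '[{"gripper":25,"travel":[0,0,0],"twist":0},{"gripper":25,"travel":[0,0,0],"twist":0},{"gripper":25,"travel":[0,0,0],"twist":0},{"gripper":25,"travel":[0,0,0],"twist":0},{"gripper":25,"travel":[0,0.004,0],"twist":0}]'
python3 -m handwheel '[{"gripper":25,"travel":[0,0.01,0],"twist":0},{"gripper":25,"travel":[0,0.01,0],"twist":0},{"gripper":25,"travel":[0,0.01,0],"twist":0},{"gripper":25,"travel":[0,0.01,0],"twist":0},{"gripper":25,"travel":[0,0.01,0],"twist":0}]'
python3 - <<'E'
from h import *
p=np.array([565.7,188.3])-36*EY
togo(*p,238,-65.9)
E
```

```text
time_s: 13.15
ee_pos: [533.2, 258.0, 330.0]
ee_rot: [-179.9, 0.1, 24.2]
force: [-0.0, -0.3, -0.0]
gripper_width: 45.4
time_s: 13.57
ee_pos: [534.4, 254.7, 229.8]
ee_rot: [180.0, 0.3, 24.1]
force: [-8.8, -3.4, 30.2]
gripper_width: 45.7
time_s: 13.98
ee_pos: [536.6, 251.9, 230.6]
ee_rot: [-180.0, 0.0, 24.1]
force: [-1.0, 0.2, -0.3]
gripper_width: 23.1
time_s: 14.4
ee_pos: [557.6, 204.8, 230.7]
ee_rot: [-180.0, -0.0, 24.1]
force: [0.1, 1.3, -0.5]
gripper_width: 22.6
t 14.4 pos [557.6 204.8 230.7] rot [-180.    -0.    24.1] q [ 19.  29. 100.   0.  51.  85.] F [ 0.1  1.3 -0.5] w 22.6
  travel mm 0.6 54.4 -7.3 twist rad -0.0
```

The fingertips touched the cover plate briefly (30 N, under the limit), because the commanded height was a few mm low. I'm raising 6 mm and continuing.

```bash

python3 -m handwheel '[{"gripper":25,"travel":[0,0.004,-0.006],"twist":0},{"gripper":25,"travel":[0,0.01,0],"twist":0},{"gripper":25,"travel":[0,0.01,0],"twist":0},{"gripper":25,"travel":[0,0.01,0],"twist":0},{"gripper":25,"travel":[0,0.01,0],"twist":0}]'
python3 -m handwheel '[{"gripper":25,"travel":[0,0.004,0],"twist":0},{"gripper":25,"travel":[0,0.003,0],"twist":0},{"gripper":25,"travel":[0,0.002,0],"twist":0},{"gripper":25,"travel":[0,0.001,0],"twist":0},{"gripper":25,"travel":[0,0,0],"twist":0}]'
python3 - <<'E'
from h import *
p=np.array([565.7,188.3])-36*EY
togo(*p,238,-65.9)
E
```

```text
time_s: 14.82
ee_pos: [575.6, 165.0, 237.1]
ee_rot: [180.0, -0.0, 24.1]
force: [-0.1, 1.4, 0.5]
gripper_width: 22.9
time_s: 15.23
ee_pos: [579.2, 156.8, 236.6]
ee_rot: [180.0, 0.0, 24.1]
force: [0.1, -0.2, -0.2]
gripper_width: 22.8
t 15.23 pos [579.2 156.8 236.6] rot [180.    0.   24.1] q [14. 29. 99. -0. 52. 80.] F [ 0.1 -0.2 -0.2] w 22.8
  travel mm 0.6 1.7 -1.4 twist rad 0.0
```

Next I nudge until the end stop shows in the force.

```bash

python3 -m handwheel '[{"gripper":25,"travel":[0,0.001,0],"twist":0},{"gripper":25,"travel":[0,0.001,0],"twist":0},{"gripper":25,"travel":[0,0.001,0],"twist":0}]'
python3 -m handwheel '[{"gripper":25,"travel":[0,0.001,0],"twist":0},{"gripper":25,"travel":[0,0.001,0],"twist":0}]'
python3 - <<'E'
from h import *
p=np.array([565.7,188.3])-36*EY
togo(*p,238,-65.9)
E
```

```text
time_s: 15.48
ee_pos: [579.6, 155.8, 236.6]
ee_rot: [-179.7, 0.0, 24.0]
force: [-3.0, 10.6, 0.8]
gripper_width: 22.7
time_s: 15.65
ee_pos: [579.9, 155.2, 236.5]
ee_rot: [-179.5, 0.0, 24.0]
force: [-6.2, 16.6, 1.3]
gripper_width: 23.2
t 15.65 pos [579.9 155.2 236.5] rot [-179.5    0.    24. ] q [14. 29. 99.  1. 52. 79.] F [-6.2 16.6  1.3] w 23.2
  travel mm 0.6 -0.1 -1.5 twist rad -0.002
```

The force rises to 17 N, so the cover is at the stop and shut. I'm backing off, lifting and moving clear to check.

```bash

python3 -m handwheel '[{"gripper":25,"travel":[0,-0.005,0],"twist":0},{"gripper":35,"travel":[0,-0.003,0],"twist":0},{"gripper":35,"travel":[0,0,0],"twist":0},{"gripper":35,"travel":[0,0,0],"twist":0},{"gripper":35,"travel":[0,0,-0.02],"twist":0}]'
python3 -m handwheel '[{"gripper":35,"travel":[0,0,-0.03],"twist":0},{"gripper":35,"travel":[0,0,-0.03],"twist":0},{"gripper":35,"travel":[0,0,-0.03],"twist":0},{"gripper":35,"travel":[-0.035,0,-0.01],"twist":0},{"gripper":35,"travel":[-0.04,0,0],"twist":0}]'
python3 -m handwheel '[{"gripper":35,"travel":[-0.04,0,0],"twist":0},{"gripper":35,"travel":[-0.04,0,0],"twist":0},{"gripper":35,"travel":[-0.04,0,0],"twist":0},{"gripper":35,"travel":[0,0,0],"twist":0},{"gripper":35,"travel":[0,0,0],"twist":0}]'
python3 - <<'E'
from h import *
d=env.grab_frame('top'); save(d,'t6.png',1.5)
m=np.zeros((384,512),bool); m[195:250,295:328]=True
ys,xs=np.where((d['frame'].min(2)>110)&m); print('blank',np.mean([at('top',p,d,12)[:2] for p in np.c_[xs,ys]],0), env.state()['force'])
E
```

```text
time_s: 16.07
ee_pos: [576.8, 158.9, 253.5]
ee_rot: [-180.0, 0.5, 24.1]
force: [-0.7, 0.3, -0.7]
gripper_width: 31.9
time_s: 16.48
ee_pos: [511.2, 128.8, 360.0]
ee_rot: [179.9, -0.5, 24.1]
force: [0.2, 0.1, -0.1]
gripper_width: 32.0
time_s: 16.9
ee_pos: [398.3, 78.9, 357.1]
ee_rot: [180.0, -0.0, 24.0]
force: [0.4, -0.1, -0.4]
gripper_width: 31.7
blank [ 445.32624667 -193.84706788] [0.27700722 0.46612174 0.30595354]
```

View pics/t6.png

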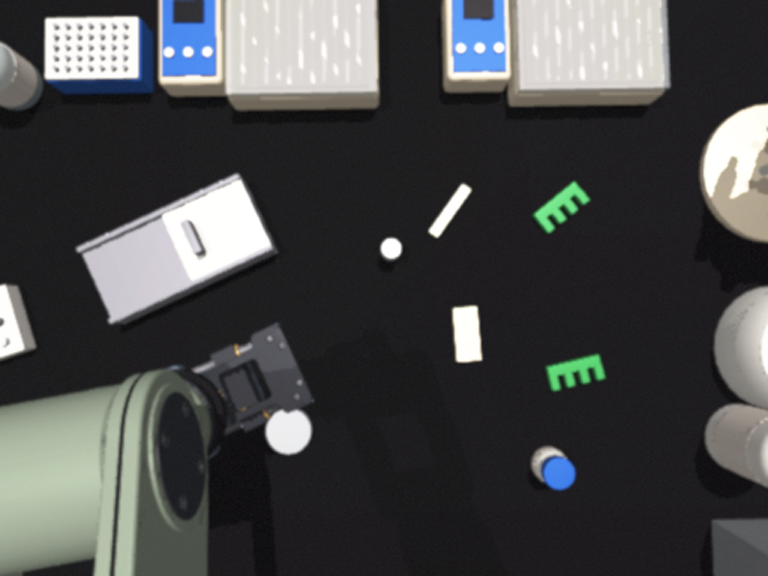

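The cover is fully shut, with no gap at its right end (265,230). The blank is unmoved and the robot is clear. I'm handing in.

```bash
python3 -c "
from workcell import env
print(env.job_done())"
```

```text
the job is handed in; nothing more can be done
None
```

The toothed cream comb is in the case under the shut cover, and I handed the job in at about 17 s of the 64 s allowed; no verdict was reported.

**What I did:** I slid the cover back to an estimated 104 mm of its 108 mm. I then laid the comb flat in the compartment, released it, and pushed the cover shut until the wrist force rose to about 17 N at the end stop.

**Last checks:**
- **Cover:** the final top view shows no gap at the compartment end.
- **Comb:** the wrist picture after release showed it lying flat and clear of the walls. I could not see it again once the cover was shut.
- **Blank comb:** it measured within 0.5 mm of where it started.
- **Robot:** the arm was clear of everything, with no force on the wrist.

**One thing went wrong:** when I came back down to the grip bar, the tool was about 8 mm too low. The fingertips pressed on the cover plate with about 30 N for a moment. I read that as finger contact, under the force limits, and raised the tool 6 mm before finishing.

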